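# Ready the bench torque tester

## Task

Get the torque tester ready for the shift. First lift away the bottle that was left standing beside the bar-handled torque knob and stand it upright in the empty tray; then turn the chuck's sleeve clockwise, as seen from above, until all three jaws grip the test bit firmly; last turn the bar-handled knob clockwise until it clicks over its detent and stays in the notch beyond. Keep the bottle upright throughout, leave the small round dial as it is set, and do not disturb the spool, the carton or the heat sink.

Things in the scene. Friction and masses are not known exactly. Their poses are not given: they have to be found in the camera images.
- tester: Grey tester housing, fixed, a block 110 (x) by 200 (y) by 45 mm high; origin at the centre of its underside, z up; yaw within 0.4 rad. On its top: bar-handled torque knob at x 0, y -50 mm; round dial at x 0, y +72; the knob's sprung ball detent in a small aluminium block at x +49, y -50, up to 60 mm above the bench. At the start the bottle stands between knob and dial.
- knob (a joint): Turn of the torque knob (rad), growing clockwise seen from above. Starts between 0 and 0.2 and turns easily to 0.54, where a ridge on its rim meets the sprung ball: about 0.2 N m to push on, crest at 0.75; past it the ball snaps it on to 0.96 or more, in the notch, where it stays when let go. Short of the crest it springs back. Stop at 1.25.
- knob_grip (a point): Grip point on the torque knob's axis, 81 mm above the bench; turns with the knob. The black knob is a 60 mm disc (top at 59 mm above the bench) with an upright bar handle on it, 72 mm long (this point's x), 18 mm thick (y), 59 to 93 mm above the bench; a white line marks its -x end. At joint 0 the bar's x is yawed +0.6 rad from the tester's x.
- dial_mark (a point): White mark on the rim, 15 mm from the axis, of the small round dial on the tester (black, plain round, 34 mm diameter, 18 mm high, on the other end of the housing): not to be turned. It turns easily.
- chuck: Fixture chuck fixed to the bench: square aluminium plate 110 by 110 by 12 mm, origin at the centre of its underside, z up; in its middle, on a 62 mm core that ends 30 mm above the bench, the round sleeve. Its yaw varies within 0.6 rad.
- sleeve (a joint): Turn of the chuck sleeve (rad), growing clockwise seen from above; closes the jaws, each 5 mm per rad. Starts between 0 and 0.3; the jaws meet the bit at about 1.2 and go on with growing resistance: at 1.35 to 1.45 they grip firmly; let go, it springs back under 0.15 and stays tight. Stop at 1.6. Friction of 0.2 N m holds it where it is left.
- sleeve_grip (a point): Point on the sleeve's axis 68 mm above the bench, to grip at. The sleeve is a fluted steel tube, 52 mm outer diameter, from 31 to 83 mm above the bench. Above it only the jaws (to 98 mm, inside its diameter) and the bit's end (to 108 mm) stand up.
- jaw0: First of the three dark steel jaws at the top of the chuck, 84 to 98 mm above the bench; 120 degrees apart, they move radially. Origin on the chuck's axis at bench height when open (this pose moves inward by the closing).
- jaw1: Second jaw, likewise.
- jaw2: Third jaw, likewise.
- bit: Steel test bit, 78 mm long, standing loose on the core inside the chuck: foot 22 mm in diameter and 12 mm high, shaft 14 mm in diameter. Origin at the centre of its underside, 30 mm above the bench, z along it. The closing jaws centre it. 80 g.
- bottle: White closed rigid plastic bottle, about 200 g: straight body 52 mm in diameter, 125 mm high, grey cap 32 mm in diameter up to 150 mm. Origin at the centre of its underside, z up. It stands on the tester's top (45 mm above the bench), 65 to 80 mm from the knob's axis, too near for a gripper to turn the knob.
- tray: Empty open plastic tray fixed to the bench, 190 (x) by 150 (y) by 40 mm high, walls and floor 5 mm; origin at the centre of its underside, z up. Its yaw varies within 0.4 rad.
- spool: Bystander: spool of solder wire standing on end, 56 mm in diameter, 70 mm high, close beside the chuck, its centre 90 to 105 mm from the chuck's axis; origin at the centre of its underside. Loose.
- carton: Bystander: closed cardboard carton 90 by 140 by 100 mm high at the back of the work; origin at the centre of its underside. Loose.
- heatsink: Bystander: finned aluminium heat sink 60 by 110 by 38 mm high at the back of the work; origin at the centre of its underside. Loose.

How it is judged:
On the way, in this order (a step that is already met when the one before it is completed fails the run):
1. the bottle stands upright in the tray, let go (x of bottle in the frame of tray between -0.068 and 0.068 m and y of bottle in the frame of tray between -0.048 and 0.048 m and z of bottle in the frame of tray below 0.012 m and angle between bottle's own z axis and vertical below 0.1 rad and contact force between bottle and the fingers below 0.05 N and linear speed of bottle below 0.03 m/s), for 0.2 s.
2. the three jaws grip the bit (contact force between each of jaw0, jaw1, jaw2 and bit above 1.5 N and value of joint sleeve above 1.1 rad and angle between bit's own z axis and vertical below 0.08 rad and horizontal distance between bit and chuck below 0.003 m), for 0.2 s.
3. the torque knob has gone over its detent into the next notch (value of joint knob above 0.9 rad), for 0.2 s.
At the end, for the whole second after the job is handed in: The bottle rests upright (within 0.1 rad) on the tray's floor; sleeve beyond 1.1 rad, each jaw pressing the bit with over 1.5 N, the bit upright (0.08 rad) and within 3 mm of the chuck's axis; torque knob at rest in its notch past the click, beyond 0.9 rad (all of step 1 and all of step 2 and value of joint knob above 0.9 rad and velocity of joint knob between -0.1 and 0.1 rad/s); the robot touches nothing.
It fails at once if the spool is shoved aside (distance of spool from where it was at the start of the episode above 0.03 m).
It fails at once if the carton is shoved aside (distance of carton from where it was at the start of the episode above 0.03 m).
It fails at once if the heat sink is shoved aside (distance of heatsink from where it was at the start of the episode above 0.03 m).
It fails at once if the bottle is tipped over (more than 0.6 rad) (angle between bottle's own z axis and vertical above 0.6 rad).
It fails at once if the round dial is turned (more than 0.2 rad) (distance of dial_mark from where it was at the start of the episode above 0.003 m).
It also fails if it takes over 61 s, if anything falls off the work surface, if the arm or the gripper's body presses on something with over 40 N, if the wrist force passes 120 N, or if a joint passes its speed limit or range.

## Robot

A 6-joint arm with a two-finger parallel gripper is mounted at the origin on the work surface. World frame = base frame: x ahead of the robot, y to its left, z up, the work surface at z = 0. Lengths are in m, angles in rad, forces in N, time in s.
With the tool pointing down it reaches from about 0.275 to 0.825 m from the base axis. Payload 4.9 kg.
Tool frame: the origin (TCP) lies at the very end of the fingers, on their centre line; the grasp point (between the pads) lies 19 mm behind it; z points along the fingers, y is the direction in which the jaws open and shut (so a half turn about z gives the same grasp; the last joint's range is limited). The gripper opens to 85 mm and grips with 20 to 120 N. Pads are 22 mm wide; open, the fingers measure 114 mm over their backs; the gripper's body (76 mm by 85 mm) begins 54 mm behind the grasp point. The pads swing forward as they close: fully open they stand 13 mm farther back than shut.
Start: joints at [-1.367, 0.326, -0.193, 1.052, 0, 1.437], TCP at [0.182, -0.519, 0.231] pointing down, gripper open.
Joint ranges: [-2.65, 2.65], [-0.97, 1.79], [-1.3, 1.35], [-1.93, 2.1], [-1.47, 1.37], [-3.14, 3.14]. Speed limits (rad/s): [2.57, 2.57, 3.14, 3.14, 3.14, 3.14].

## Interface

Orientations are given as a rotation vector (axis times angle).
In Python, from station import bot gives the robot as it stands. The module is installed in compiled form; this text tells all that it offers.
- The arm moves only by the tool servo_tool, never from a script. Its argument "deltas" is a list of rows, each an object of numbers: "x", "y", "z": the shift along the world's x, y, z in m; "rx", "ry", "rz": the turn, a rotation vector about the world's x, y, z in rad. In form: [{"x": .., "y": .., "z": .., "rx": .., "ry": .., "rz": ..}, ...]. A call has 1 to 8 rows; each row shifts and turns the commanded pose from where the row before left it; what a row does not reach is not made up. A row lasts 1/8 s, in which the tool goes at most 62.5 mm and 10.7 degrees, less where a joint would pass 70% of its speed; a pose out of reach is approached as far as the arm can. A call with a gripper value outside its range is refused whole. "grip" is the closure in counts, from 0 (fully open) to 255 (shut), set as the call begins (left out, the last holds). The fingers move at their own pace and stop on an object; "squeeze" is the grip in N (left out, the last holds). Time passes only in rows, so rows that do not move let the fingers close. It gives the time, the measured TCP pose, the force and the opening at its end, in the units of the state.
- bot.get_obs(): the state, without advancing time (a new reading comes with each control period).
- bot.read_camera(name): name is "scene" or "top" or "wrist"; returns the picture (420x560x3 uint8, red, green, blue); there is no depth.
- bot.get_calibration(name): a dict with "K" (3x3 intrinsics, pixels), "R" (3x3) and "t" (3): a world point X has camera coordinates R X + t. Camera axes: x right, y down, z forward; pixel columns grow to the right and rows downward; lengths in m; the calibration is good to about 2 mm. A picture is of the moment at which its call begins: read the wrist's pose just before it. get_calibration takes no time and is no camera call; for the wrist camera it gives the pose at the moment of the call.
- bot.hand_in(): hands the job in, once; it reports no verdict.
The state is a dict: "t": time; "qpos": joint angles; "joint_velocities": joint speeds; "joint_torque": joint torques, N m; "ee_pos": TCP position; "eef_rot": TCP orientation; "ft_force": force on the tool from outside, world axes, zero at the start; "ft_torque": the same for the moment, N m; "grip_width": finger opening in m.
Only numpy, scipy, OpenCV 4.12 (cv2) and the standard library are available. Lean on these libraries where they do the work, as an engineer would, in place of code of your own. Each camera call takes 0.05 s, during which the arm holds its last target.

## Working session

There is one attempt and no reset: what is moved stays moved. The work goes in short steps, Python scripts to look and compute and a tool call to move; the robot and the scene stay as the last step left them, time stands still between calls to the robot, and variables do not carry over. Pictures are saved under pics/ and viewed, and the job is handed in when it is done.

Besides the shell and the picture viewer there is one more tool, called after "Emit:" by a JSON object that holds its "op" and its "data". servo_tool: Moves the arm, as the interface text tells. Its arguments: {"type":"object","properties":{"deltas":{"type":"array","items":{"type":"object","properties":{"x":{"type":"number"},"y":{"type":"number"},"z":{"type":"number"},"rx":{"type":"number"},"ry":{"type":"number"},"rz":{"type":"number"}}}},"grip":{"type":"number"},"squeeze":{"type":"number"}},"required":["deltas"]}

```bash
mkdir -p pics; python3 - <<'E'
from station import bot
import cv2, numpy as np
np.set_printoptions(precision=4,suppress=True)
o=bot.get_obs(); print(o)
for n in ("scene","top"):
    im=bot.read_camera(n); cv2.imwrite(f"pics/{n}0.png",im[:,:,::-1])
    c=bot.get_calibration(n); print(n,c)
E
```

```text
{'t': 0.0, 'qpos': array([-1.3672,  0.327 , -0.1936,  1.052 ,  0.    ,  1.4366]), 'joint_velocities': array([ 0.0002, -0.0008, -0.0017, -0.0002, -0.0009,  0.0004]), 'joint_torque': array([ -0.0009, -44.3401,  26.244 ,   0.0154,  -0.0004,   0.    ]), 'ee_pos': array([ 0.1822, -0.5184,  0.2305]), 'eef_rot': array([-3.0952, -0.5278,  0.0001]), 'ft_force': array([-0.6601, -0.0418,  0.6357]), 'ft_torque': array([-0.0159, -0.0016, -0.0404]), 'grip_width': 0.08553854166365928}
scene {'K': array([[381.7183,   0.    , 281.5361],
       [  0.    , 381.7183, 202.3447],
       [  0.    ,   0.    ,   1.    ]]), 'R': array([[ 0.1241,  0.9922,  0.0068],
       [ 0.8421, -0.1017, -0.5296],
       [-0.5248,  0.0715, -0.8482]]), 't': array([-0.0591, -0.4517,  1.1936])}
top {'K': array([[393.8501,   0.    , 274.1348],
       [  0.    , 393.8501, 202.1609],
       [  0.    ,   0.    ,   1.    ]]), 'R': array([[ 0.024 , -0.9996,  0.0147],
       [-0.9931, -0.0255, -0.1145],
       [ 0.1148, -0.0118, -0.9933]]), 't': array([-0.0201,  0.5892,  0.8777])}
```

View pics/scene0.png

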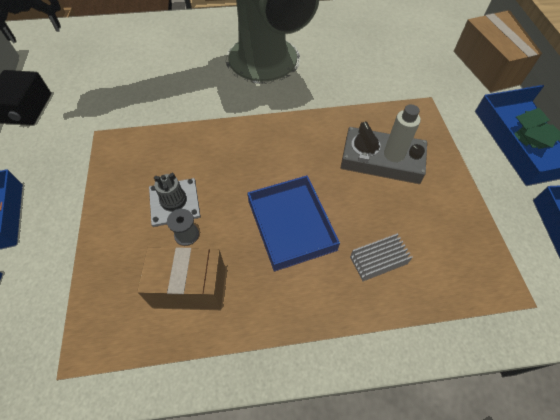

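View pics/top0.png

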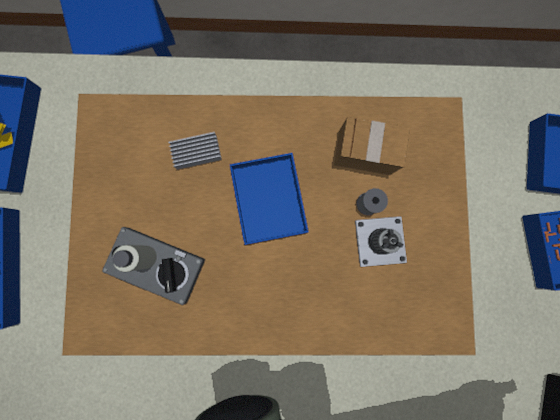

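```bash
python3 - <<'E'
import cv2
a=cv2.imread('pics/top0.png'); s=cv2.imread('pics/scene0.png')
cv2.imwrite('pics/c1.png',cv2.resize(a[215:315,90:220],None,fx=6,fy=6,interpolation=cv2.INTER_CUBIC))
cv2.imwrite('pics/c2.png',cv2.resize(a[180:275,340:420],None,fx=6,fy=6,interpolation=cv2.INTER_CUBIC))
cv2.imwrite('pics/c3.png',cv2.resize(s[95:190,330:440],None,fx=6,fy=6,interpolation=cv2.INTER_CUBIC))
E
```

```text
(no output)
```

View pics/c1.png

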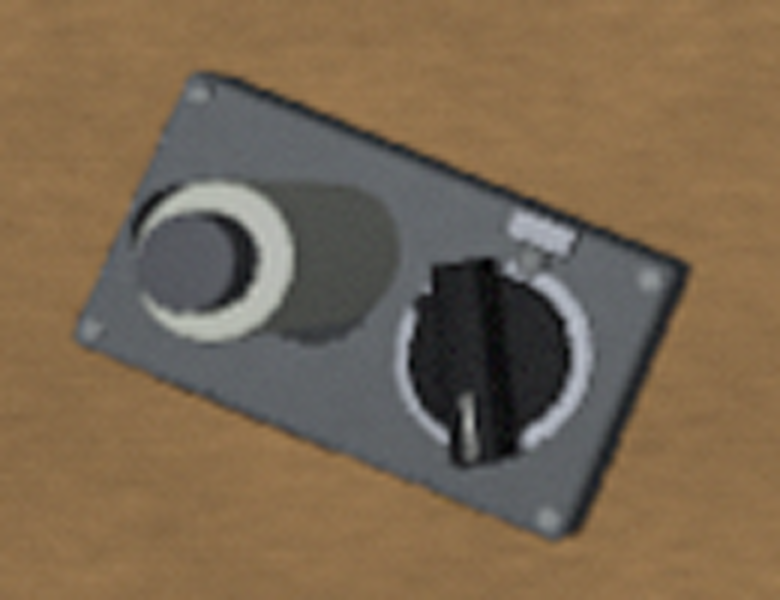

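View pics/c2.png

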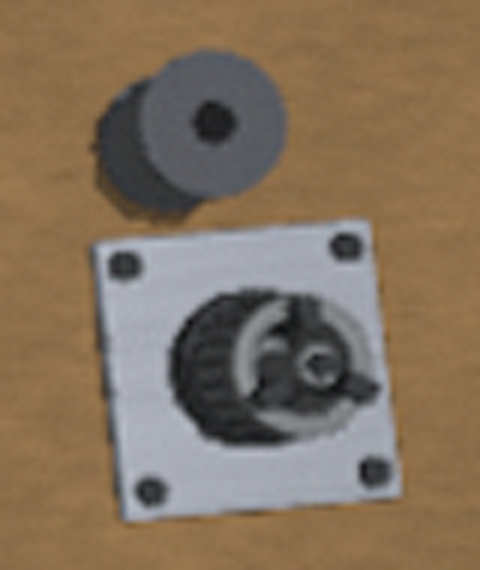

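View pics/c3.png

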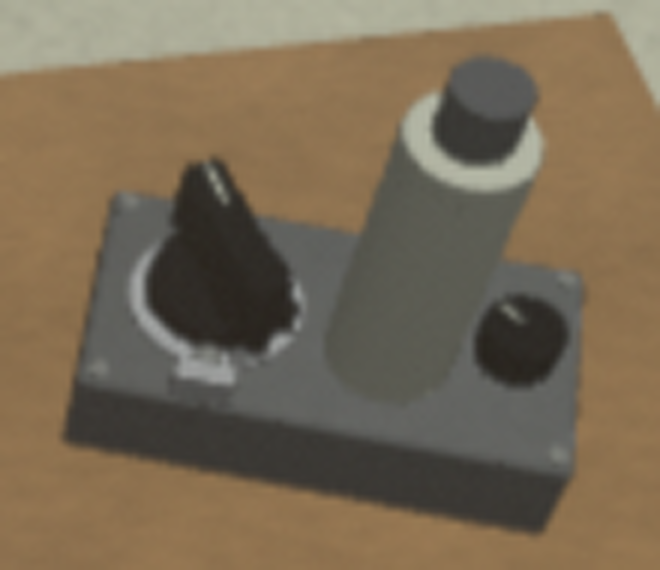

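```bash
cat > h.py <<'E'
from station import bot
import cv2, numpy as np
np.set_printoptions(precision=4,suppress=True)
def ray(n,uv,z,cal=None):
    c=cal or bot.get_calibration(n); R,t,K=c['R'],c['t'],c['K']
    C=-R.T@t; d=R.T@np.linalg.solve(K,[uv[0],uv[1],1.]); return C+d*(z-C[2])/d[2]
def proj(n,X,cal=None):
    c=cal or bot.get_calibration(n); p=c['K']@(c['R']@np.asarray(X)+c['t']); return p[:2]/p[2]
def crop(n,x,y,off,s=6): return ray
E
python3 - <<'E'
from h import *
f=lambda off,p,n,z: ray(n,(off[0]+(p[0]+.5)/6-.5,off[1]+(p[1]+.5)/6-.5),z)
A=(90,215);B=(340,180);S=(330,95)
sc=[f(A,p,'top',.045) for p in [(197,93),(650,278),(548,518),(92,328)]]
print('tester screws',*sc,'mean',np.mean(sc,0))
v=(sc[0]+sc[3]-sc[1]-sc[2])/2; print('ydir len',np.linalg.norm(v),'yaw',np.arctan2(-v[0],v[1]))
v=(sc[0]+sc[1]-sc[2]-sc[3])/2; print('xdir yaw',np.arctan2(v[1],v[0]),np.linalg.norm(v))
sc=[f(S,p,'scene',.045) for p in [(130,201),(98,368),(560,455),(567,280)]]
print('scene tester mean',np.mean(sc,0))
v=(sc[2]+sc[3]-sc[1]-sc[0])/2; print('yaw',np.arctan2(-v[0],v[1]),np.linalg.norm(v))
print('bottle cap',f(A,(187,260),'top',.195),'shoulder',f(A,(216,262),'top',.17),'scene cap',f(S,(490,88),'scene',.195),'shoulder',f(S,(473,142),'scene',.17))
print('bar ends', f(A,(465,262),'top',.093),f(A,(483,462),'top',.093))
print('dial scene',f(S,(522,333),'scene',.063))
sc=[f(B,p,'top',.012) for p in [(125,266),(346,247),(375,472),(151,491)]]
print('chuck',*sc,np.mean(sc,0),'sleeve',f(B,(308,365),'top',.083),'spool',f(B,(213,123),'top',.07),'bit',f(B,(320,364),'top',.108))
T=[ray('top',p,.04) for p in [(231,165),(292,154),(307,233),(246,244)]]
print('tray',*T,np.mean(T,0), [np.linalg.norm(T[i]-T[i-1]) for i in range(4)])
for n in('top','scene'):
    im=bot.read_camera(n)[:,:,::-1]; hsv=cv2.cvtColor(np.ascontiguousarray(im),cv2.COLOR_BGR2HSV)
    print(n,hsv[200,268] if n=='top' else hsv[220,290])
    m=cv2.inRange(hsv,(105,150,20),(125,255,255))
    for c in cv2.findContours(m,0,2)[0]:
        if cv2.contourArea(c)>1000:
            r=cv2.minAreaRect(c); M=cv2.moments(c); print(r, ray(n,r[0],.04))
E
```

```text
tester screws [0.516  0.3352 0.045 ] [0.4513 0.1623 0.045 ] [0.3628 0.1958 0.045 ] [0.428  0.3681 0.045 ] mean [0.4395 0.2653 0.045 ]
ydir len 0.18447258028770558 yaw -0.360220664904836
xdir yaw -0.3596999949449585 0.09427649776842707
scene tester mean [0.4383 0.264  0.045 ]
yaw -0.3606273090401638 0.18434489109433955
bottle cap [0.459  0.2795 0.195 ] shoulder [0.4578 0.2794 0.17  ] scene cap [0.4587 0.2773 0.195 ] shoulder [0.4603 0.2781 0.17  ]
bar ends [0.4571 0.2193 0.093 ] [0.388  0.2092 0.093 ]
dial scene [0.4662 0.3285 0.063 ]
chuck [ 0.5455 -0.2109  0.012 ] [ 0.5552 -0.2984  0.012 ] [ 0.4674 -0.3088  0.012 ] [ 0.458 -0.221  0.012] [ 0.5065 -0.2598  0.012 ] sleeve [ 0.5066 -0.2609  0.083 ] spool [ 0.5958 -0.2303  0.07  ] bit [ 0.5064 -0.2573  0.108 ]
tray [0.673  0.0967 0.04  ] [ 0.703  -0.0444  0.04  ] [ 0.5199 -0.0821  0.04  ] [0.4916 0.0561 0.04  ] [0.5969 0.0066 0.04  ] [np.float64(0.18590922775298627), np.float64(0.14429595919136934), np.float64(0.1869173300481855), np.float64(0.14108113505134778)]
top [109 196 160]
((541.0, 250.0), (78.0, 36.0), 90.0) [ 0.4942 -0.6192  0.04  ]
((9.5, 268.0), (120.0, 19.0), 90.0) [0.4256 0.5822 0.04  ]
((268.2713623046875, 198.31845092773438), (81.23435974121094, 64.76580047607422), 79.04593658447266) [0.5973 0.0083 0.04  ]
((543.0, 153.0), (78.0, 32.0), 90.0) [ 0.7217 -0.6363  0.04  ]
((19.5, 133.0), (116.0, 39.0), 90.0) [0.7354 0.5902 0.04  ]
((116.5, 27.5), (55.0, 113.0), 90.0) [1.0024 0.3843 0.04  ]
scene [110 168 137]
((292.82318115234375, 218.09144592285156), (77.38861083984375, 68.25212097167969), 69.775146484375) [0.6039 0.0089 0.04  ]
((10.5, 208.5), (77.0, 21.0), 90.0) [ 0.5038 -0.613   0.04  ]
((523.388427734375, 135.92672729492188), (99.46430206298828, 64.62360382080078), 73.11320495605469) [0.4357 0.628  0.04  ]
```

Emit:
{"op": "servo_tool", "data": {"deltas": [{"x":0.0185,"y":0.0531,"rz":0.127},{"x":0.0185,"y":0.0531,"rz":0.127},{"x":0.0185,"y":0.0531,"rz":0.127},{"x":0.0185,"y":0.0531,"rz":0.127},{"x":0.0185,"y":0.0531,"rz":0.127},{"x":0.0185,"y":0.0531,"rz":0.127},{"x":0.0185,"y":0.0531,"rz":0.127},{"x":0.0185,"y":0.0531,"rz":0.127}], "grip": 0, "squeeze": 30}}

```text
validation failed for argument at $.de...
```

Emit:
{"op": "servo_tool", "data": {"deltas": [{"x":0.0185,"y":0.0531,"rz":0.127},{"x":0.0185,"y":0.0531,"rz":0.127},{"x":0.0185,"y":0.0531,"rz":0.127},{"x":0.0185,"y":0.0531,"rz":0.127},{"x":0.0185,"y":0.0531,"rz":0.127},{"x":0.0185,"y":0.0531,"rz":0.127},{"x":0.0185,"y":0.0531,"rz":0.127}]}}

```text
validation failed for argument at $.de...
```

Emit:
{"op": "servo_tool", "data": {"deltas": [{}]}}

```text
validation failed for argument at $.de...
```

Emit:
{"op": "servo_tool", "data": {"deltas": [{"x":0.0185,"y":0.0531,"z":0,"rx":0,"ry":0,"rz":0.127},{"x":0.0185,"y":0.0531,"z":0,"rx":0,"ry":0,"rz":0.127},{"x":0.0185,"y":0.0531,"z":0,"rx":0,"ry":0,"rz":0.127},{"x":0.0185,"y":0.0531,"z":0,"rx":0,"ry":0,"rz":0.127},{"x":0.0185,"y":0.0531,"z":0,"rx":0,"ry":0,"rz":0.127},{"x":0.0185,"y":0.0531,"z":0,"rx":0,"ry":0,"rz":0.127},{"x":0.0185,"y":0.0531,"z":0,"rx":0,"ry":0,"rz":0.127},{"x":0.0185,"y":0.0531,"z":0,"rx":0,"ry":0,"rz":0.127}], "grip": 0, "squeeze": 30}}

```text
t: 1.2
ee_pos: [0.3306, -0.0925, 0.2315]
eef_rot: [2.445, 1.971, 0.001]
ft_force: [1.4, 0.4, -0.6]
grip_width: 0.0854
```

Emit:
{"op": "servo_tool", "data": {"deltas": [{"x":0.0185,"y":0.0531,"z":0,"rx":0,"ry":0,"rz":0.127},{"x":0.0185,"y":0.0531,"z":0,"rx":0,"ry":0,"rz":0.127},{"x":0.0185,"y":0.0531,"z":0,"rx":0,"ry":0,"rz":0.127},{"x":0.0185,"y":0.0531,"z":0,"rx":0,"ry":0,"rz":0.127},{"x":0.0185,"y":0.0531,"z":0,"rx":0,"ry":0,"rz":0.127},{"x":0.0185,"y":0.0531,"z":0,"rx":0,"ry":0,"rz":0.127},{"x":0.0185,"y":0.0531,"z":0,"rx":0,"ry":0,"rz":0.127},{"x":0,"y":0,"z":0,"rx":0,"ry":0,"rz":0}]}}

```text
t: 2.2
ee_pos: [0.4604, 0.2806, 0.2305]
eef_rot: [-1.358, -2.833, -0.001]
ft_force: [0.4, -1.2, -1.2]
grip_width: 0.0855
```

```bash
python3 - <<'E'
from h import *
cal=bot.get_calibration('wrist'); im=bot.read_camera('wrist'); cv2.imwrite('pics/w1.png',im[:,:,::-1])
print(cal, bot.get_obs()['qpos'])
print(proj('wrist',[.459,.2785,.195],cal),proj('wrist',[.459,.2785,.17],cal),proj('wrist',[.4214,.2179,.093],cal))
E
```

```text
{'K': array([[309.2208,   0.    , 272.3277],
       [  0.    , 309.2208, 218.1679],
       [  0.    ,   0.    ,   1.    ]]), 'R': array([[ 0.7802,  0.6255,  0.0003],
       [ 0.599 , -0.7472,  0.2881],
       [ 0.1804, -0.2246, -0.9576]]), 't': array([-0.535 , -0.1034,  0.3596])} [ 0.4079  0.3046 -0.2254  1.0421 -0.0003  1.3046]
[268.125  249.5668] [268.5788 235.8462] [199.7168 231.6588]
```

View pics/w1.png

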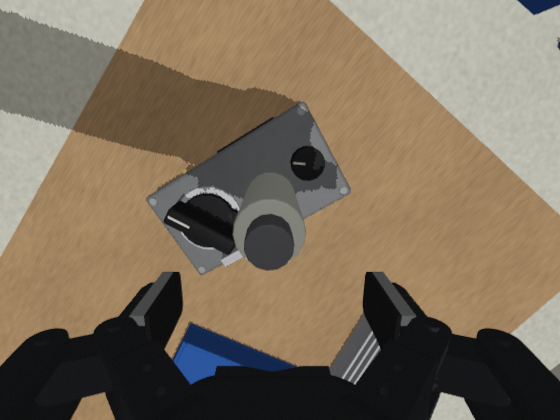

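```bash
python3 - <<'E'
from h import *
cal=bot.get_calibration('wrist')
a=cv2.imread('pics/w1.png'); cv2.imwrite('pics/w1c.png',cv2.resize(a[90:290,130:370],None,fx=3.3,fy=3,interpolation=cv2.INTER_CUBIC)[:600,:800])
print(bot.get_obs()['ee_pos'],bot.get_obs()['eef_rot'])
print('tcp proj',proj('wrist',bot.get_obs()['ee_pos'],cal))
print('cap',ray('wrist',(269,243),.195,cal),'shoulder',ray('wrist',(269.5,229),.17,cal))
for p,z in [((303.5,107),.045),((344.5,190),.045),((202,269),.045),((153,201),.045)]: print(ray('wrist',p,z,cal))
print('dial',ray('wrist',(308,162),.063,cal))
E
```

```text
[0.4595 0.2787 0.2305] [-1.3615 -2.8305  0.0019]
tcp proj [271.917  274.8117]
cap [0.4558 0.2803 0.195 ] shoulder [0.4554 0.2809 0.17  ]
[0.4272 0.3693 0.045 ]
[0.5165 0.3324 0.045 ]
[0.4498 0.1588 0.045 ]
[0.3611 0.1926 0.045 ]
dial [0.4633 0.3309 0.063 ]
```

View pics/w1c.png

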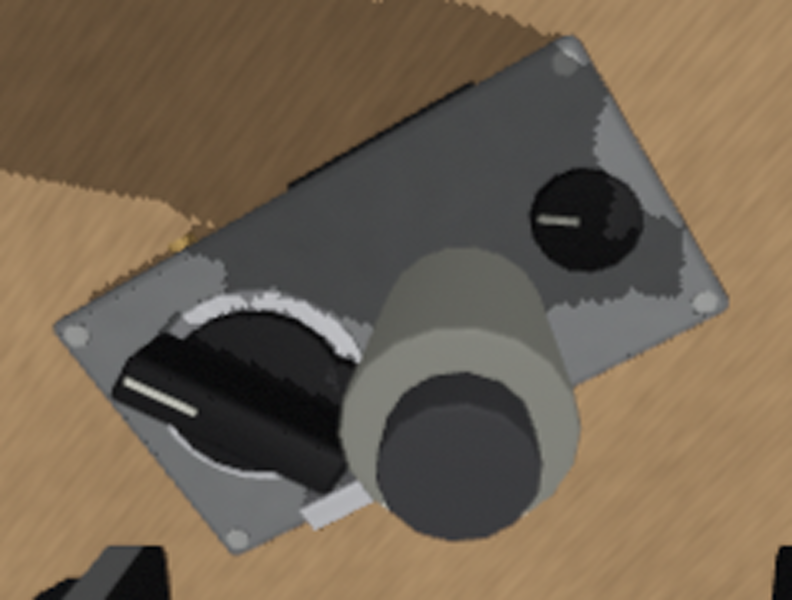

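Emit:
{"op": "servo_tool", "data": {"deltas": [{"x":0,"y":0,"z":-0.03,"rx":0,"ry":0,"rz":0},{"x":0,"y":0,"z":-0.03,"rx":0,"ry":0,"rz":0},{"x":0,"y":0,"z":-0.025,"rx":0,"ry":0,"rz":0},{"x":0,"y":0,"z":-0.014,"rx":0,"ry":0,"rz":0},{"x":0,"y":0,"z":0,"rx":0,"ry":0,"rz":0}]}}

```text
t: 2.88
ee_pos: [0.4591, 0.2765, 0.1318]
eef_rot: [-1.366, -2.828, 0.002]
ft_force: [0.1, 0.4, 0.1]
grip_width: 0.0851
```

Emit:
{"op": "servo_tool", "data": {"deltas": [{"x":0,"y":0,"z":0,"rx":0,"ry":0,"rz":0},{"x":0,"y":0,"z":0,"rx":0,"ry":0,"rz":0},{"x":0,"y":0,"z":0,"rx":0,"ry":0,"rz":0},{"x":0,"y":0,"z":0,"rx":0,"ry":0,"rz":0},{"x":0,"y":0,"z":0,"rx":0,"ry":0,"rz":0}], "grip": 255, "squeeze": 35}}

```text
t: 3.5
ee_pos: [0.4604, 0.2778, 0.1335]
eef_rot: [1.364, 2.828, 0.002]
ft_force: [-0.7, -0.9, 5.9]
grip_width: 0.0516
```

Emit:
{"op": "servo_tool", "data": {"deltas": [{"x":0,"y":0,"z":0.015,"rx":0,"ry":0,"rz":0},{"x":0,"y":0,"z":0.025,"rx":0,"ry":0,"rz":0},{"x":0,"y":0,"z":0.03,"rx":0,"ry":0,"rz":0},{"x":0.01,"y":-0.02,"z":0,"rx":0,"ry":0,"rz":0},{"x":0.02,"y":-0.039,"z":0,"rx":0,"ry":0,"rz":0},{"x":0.02,"y":-0.04,"z":0,"rx":0,"ry":0,"rz":0},{"x":0.02,"y":-0.04,"z":0,"rx":0,"ry":0,"rz":0},{"x":0.02,"y":-0.04,"z":0,"rx":0,"ry":0,"rz":0}]}}

```text
t: 4.5
ee_pos: [0.5504, 0.0974, 0.203]
eef_rot: [1.364, 2.83, 0.001]
ft_force: [-0.0, -0.2, -2.3]
grip_width: 0.0511
```

Emit:
{"op": "servo_tool", "data": {"deltas": [{"x":0.02,"y":-0.039,"z":0,"rx":0,"ry":0,"rz":0},{"x":0.018,"y":-0.035,"z":-0.01,"rx":0,"ry":0,"rz":0},{"x":0.009,"y":-0.017,"z":-0.025,"rx":0,"ry":0,"rz":0},{"x":0,"y":0,"z":-0.03,"rx":0,"ry":0,"rz":0},{"x":0,"y":0,"z":-0.025,"rx":0,"ry":0,"rz":0},{"x":0,"y":0,"z":-0.01,"rx":0,"ry":0,"rz":0},{"x":0,"y":0,"z":0,"rx":0,"ry":0,"rz":0},{"x":0,"y":0,"z":0,"rx":0,"ry":0,"rz":0}]}}

```text
t: 5.5
ee_pos: [0.5977, 0.0076, 0.1036]
eef_rot: [1.364, 2.828, 0.001]
ft_force: [0.9, -0.0, -1.1]
grip_width: 0.0512
```

Emit:
{"op": "servo_tool", "data": {"deltas": [{"x":0,"y":0,"z":-0.005,"rx":0,"ry":0,"rz":0},{"x":0,"y":0,"z":-0.003,"rx":0,"ry":0,"rz":0},{"x":0,"y":0,"z":-0.001,"rx":0,"ry":0,"rz":0},{"x":0,"y":0,"z":0,"rx":0,"ry":0,"rz":0}]}}

```text
t: 6.0
ee_pos: [0.5967, 0.0075, 0.0936]
eef_rot: [1.365, 2.83, -0.0]
ft_force: [-1.6, -0.7, 1.7]
grip_width: 0.0513
```

Emit:
{"op": "servo_tool", "data": {"deltas": [{"x":0,"y":0,"z":-0.001,"rx":0,"ry":0,"rz":0},{"x":0,"y":0,"z":0,"rx":0,"ry":0,"rz":0}]}}

```text
t: 6.25
ee_pos: [0.5969, 0.0074, 0.0936]
eef_rot: [1.364, 2.829, -0.0]
ft_force: [-3.1, 0.2, 8.0]
grip_width: 0.0514
```

```bash
python3 - <<'E'
from h import *
im=bot.read_camera('scene'); cv2.imwrite('pics/s2.png',cv2.resize(im[120:290,200:400,::-1],None,fx=3.5,fy=3.5))
print(bot.get_obs()['ft_force'])
E
```

```text
[-4.1104  0.098   8.9772]
```

View pics/s2.png

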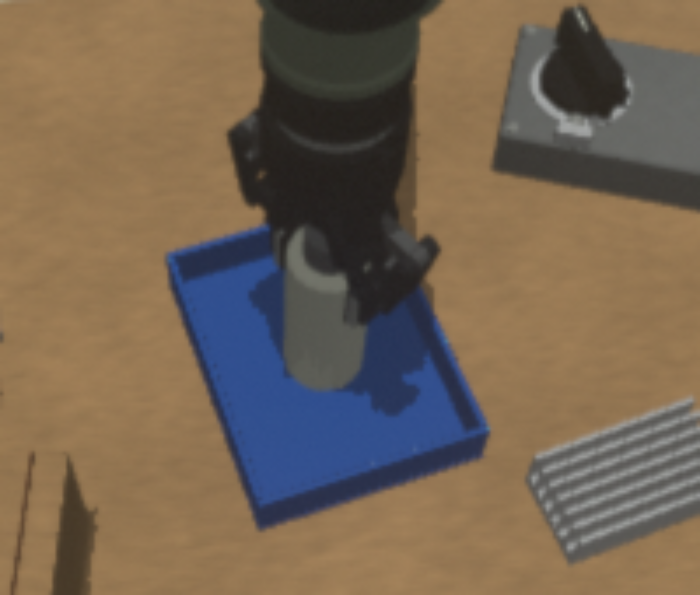

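The bottle stands on the tray floor, confirmed by the contact force. I'm letting it go and rising.

Emit:
{"op": "servo_tool", "data": {"deltas": [{"x":0,"y":0,"z":0,"rx":0,"ry":0,"rz":0},{"x":0,"y":0,"z":0,"rx":0,"ry":0,"rz":0},{"x":0,"y":0,"z":0,"rx":0,"ry":0,"rz":0},{"x":0,"y":0,"z":0.02,"rx":0,"ry":0,"rz":0},{"x":0,"y":0,"z":0.03,"rx":0,"ry":0,"rz":0},{"x":0,"y":0,"z":0.04,"rx":0,"ry":0,"rz":0},{"x":0,"y":0,"z":0.02,"rx":0,"ry":0,"rz":0}], "grip": 0}}

```text
t: 7.18
ee_pos: [0.5979, 0.0075, 0.2045]
eef_rot: [1.363, 2.827, 0.002]
ft_force: [-1.0, -0.4, 0.5]
grip_width: 0.0855
```

```bash
python3 - <<'E'
from h import *
o=bot.get_obs();print(o['qpos'],o['ft_force'],o['ee_pos'],o['eef_rot'])
from scipy.spatial.transform import Rotation as R
m=R.from_rotvec(o['eef_rot']).as_matrix(); print('toolx ang',np.arctan2(m[1,0],m[0,0]))
im=bot.read_camera('scene'); cv2.imwrite('pics/s3.png',cv2.resize(im[120:290,130:400,::-1],None,fx=2.9,fy=2.9))
E
```

```text
[-0.1109  0.4302 -0.1072  1.0305  0.      0.7878] [-1.012  -0.3933  0.4569] [0.5979 0.0075 0.2045] [1.3634 2.8273 0.0016]
toolx ang 2.2429257164246867
```

View pics/s3.png

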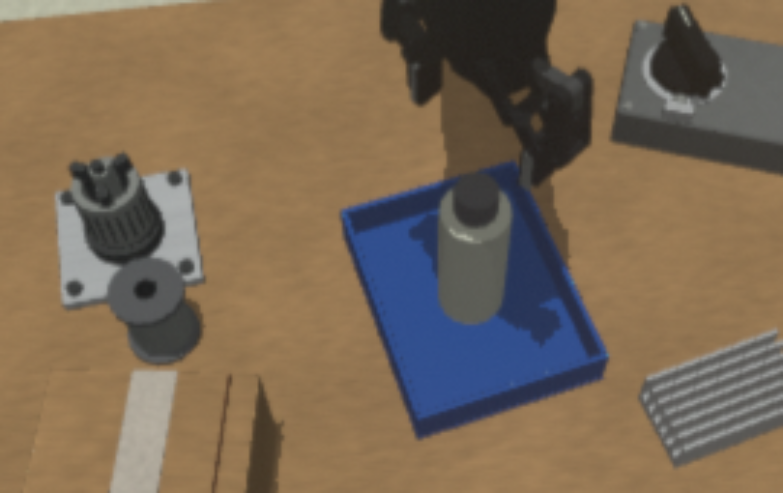

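The bottle is upright, near the tray centre. Next, the sleeve.

Emit:
{"op": "servo_tool", "data": {"deltas": [{"x":-0.0114,"y":-0.0335,"z":0,"rx":0,"ry":0,"rz":0.17},{"x":-0.0114,"y":-0.0335,"z":0,"rx":0,"ry":0,"rz":0.17},{"x":-0.0114,"y":-0.0335,"z":0,"rx":0,"ry":0,"rz":0.17},{"x":-0.0114,"y":-0.0335,"z":0,"rx":0,"ry":0,"rz":0.17},{"x":-0.0114,"y":-0.0335,"z":0,"rx":0,"ry":0,"rz":0.17},{"x":-0.0114,"y":-0.0335,"z":0,"rx":0,"ry":0,"rz":0.17},{"x":-0.0114,"y":-0.0335,"z":0,"rx":0,"ry":0,"rz":0.17},{"x":-0.0114,"y":-0.0335,"z":0,"rx":0,"ry":0,"rz":0.17}]}}

```text
t: 8.22
ee_pos: [0.5049, -0.2613, 0.2014]
eef_rot: [0.726, -3.056, -0.001]
ft_force: [0.6, -0.3, -0.6]
grip_width: 0.0857
```

Emit:
{"op": "servo_tool", "data": {"deltas": [{"x":0,"y":0,"z":0,"rx":0,"ry":0,"rz":0.17},{"x":0,"y":0,"z":0,"rx":0,"ry":0,"rz":0.17},{"x":0,"y":0,"z":0,"rx":0,"ry":0,"rz":0.17},{"x":0,"y":0,"z":0,"rx":0,"ry":0,"rz":0},{"x":0,"y":0,"z":0,"rx":0,"ry":0,"rz":0}]}}

```text
t: 8.85
ee_pos: [0.5055, -0.2603, 0.2018]
eef_rot: [1.463, -2.78, -0.001]
ft_force: [-0.0, -0.5, 0.9]
grip_width: 0.0857
```

```bash
python3 - <<'E'
from h import *
from scipy.spatial.transform import Rotation as R
o=bot.get_obs(); cal=bot.get_calibration('wrist'); im=bot.read_camera('wrist'); cv2.imwrite('pics/w2.png',im[:,:,::-1])
print(o['qpos'],o['ee_pos'],o['eef_rot'])
m=R.from_rotvec(o['eef_rot']).as_matrix(); print('toolx ang',np.arctan2(m[1,0],m[0,0]))
print(proj('wrist',[.5066,-.2602,.083],cal),proj('wrist',[.5066,-.2602,.108],cal),proj('wrist',[.5066,-.2602,.098],cal))
E
```

```text
[-0.6054  0.3813 -0.1896  1.0004  0.     -1.5743] [ 0.5055 -0.2603  0.2018] [ 1.463  -2.7799 -0.0008]
toolx ang -2.172676258004836
[271.151  212.4584] [271.0772 220.8941] [271.1084 217.3324]
```

View pics/w2.png

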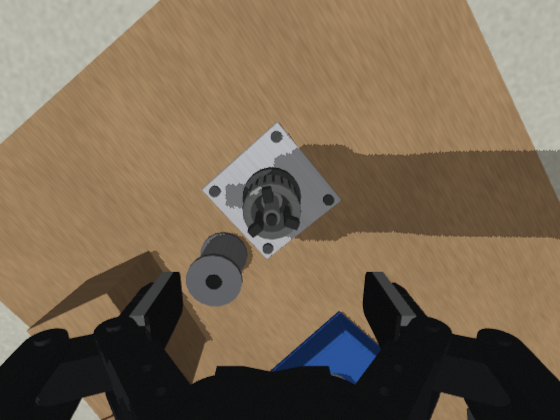

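```bash
python3 - <<'E'
import cv2
a=cv2.imread('pics/w2.png'); cv2.imwrite('pics/w2c.png',cv2.resize(a[160:250,220:320],None,fx=6,fy=6,interpolation=cv2.INTER_CUBIC))
E
```

```text
(no output)
```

View pics/w2c.png

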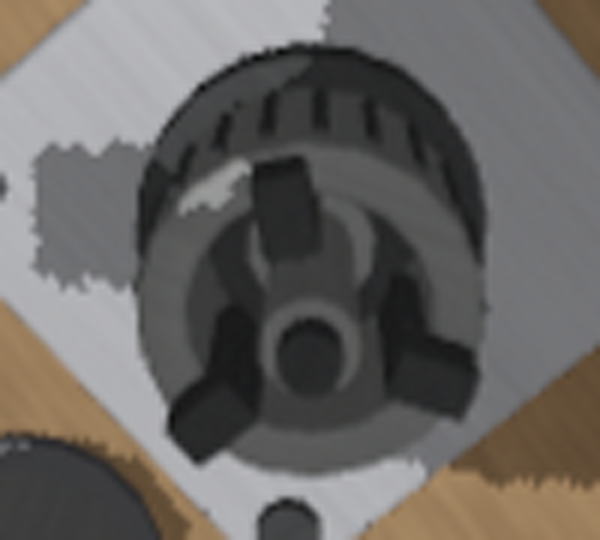

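Emit:
{"op": "servo_tool", "data": {"deltas": [{"x":0.001,"y":0,"z":-0.035,"rx":0,"ry":0,"rz":0},{"x":0,"y":0,"z":-0.035,"rx":0,"ry":0,"rz":0},{"x":0,"y":0,"z":-0.03,"rx":0,"ry":0,"rz":0},{"x":0,"y":0,"z":-0.03,"rx":0,"ry":0,"rz":0},{"x":0,"y":0,"z":-0.022,"rx":0,"ry":0,"rz":0},{"x":0,"y":0,"z":0,"rx":0,"ry":0,"rz":0}]}}

```text
t: 9.65
ee_pos: [0.5052, -0.2594, 0.0486]
eef_rot: [1.464, -2.778, -0.005]
ft_force: [-0.7, 0.6, -0.1]
grip_width: 0.0853
```

Emit:
{"op": "servo_tool", "data": {"deltas": [{"x":0,"y":0,"z":0,"rx":0,"ry":0,"rz":0},{"x":0,"y":0,"z":0,"rx":0,"ry":0,"rz":0},{"x":0,"y":0,"z":0,"rx":0,"ry":0,"rz":0},{"x":0,"y":0,"z":0,"rx":0,"ry":0,"rz":0},{"x":0,"y":0,"z":0,"rx":0,"ry":0,"rz":0}], "grip": 255, "squeeze": 70}}

```text
t: 10.28
ee_pos: [0.5067, -0.2604, 0.0519]
eef_rot: [-1.466, 2.778, -0.001]
ft_force: [-3.2, 1.8, 6.9]
grip_width: 0.0498
```

```bash
python3 - <<'E'
from h import *
o=bot.get_obs(); print(o['qpos'],o['ee_pos'],o['ft_force'],o['ft_torque'],o['grip_width'])
E
```

```text
[-0.6044  0.5394 -0.3665  0.664   0.     -1.5752] [ 0.5067 -0.2604  0.0519] [-3.1593  1.7829  6.9142] [ 0.409   0.5561 -0.0336] 0.049773161556357824
```

Emit:
{"op": "servo_tool", "data": {"deltas": [{"x":0,"y":0,"z":0,"rx":0,"ry":0,"rz":-0.12},{"x":0,"y":0,"z":0,"rx":0,"ry":0,"rz":-0.12},{"x":0,"y":0,"z":0,"rx":0,"ry":0,"rz":-0.12},{"x":0,"y":0,"z":0,"rx":0,"ry":0,"rz":-0.12},{"x":0,"y":0,"z":0,"rx":0,"ry":0,"rz":-0.12},{"x":0,"y":0,"z":0,"rx":0,"ry":0,"rz":-0.12},{"x":0,"y":0,"z":0,"rx":0,"ry":0,"rz":-0.12}]}}

```text
t: 11.15
ee_pos: [0.5069, -0.2609, 0.052]
eef_rot: [-0.2, 3.134, -0.002]
ft_force: [-2.5, 1.1, 5.9]
grip_width: 0.0496
```

```bash
cat > st.py <<'E'
from h import *
from scipy.spatial.transform import Rotation as R
o=bot.get_obs(); m=R.from_rotvec(o['eef_rot']).as_matrix()
print('t',o['t'],'toolx',np.arctan2(m[1,0],m[0,0]),'q6',o['qpos'][5],o['ee_pos'],'F',o['ft_force'],'T',o['ft_torque'],o['grip_width'])
E
python3 st.py
```

```text
t 11.15 toolx -3.0139721134336686 q6 -0.732064303527361 [ 0.5069 -0.2609  0.052 ] F [-2.4867  1.0631  5.921 ] T [0.12   0.4567 0.2191] 0.04964207229666795
```

Emit:
{"op": "servo_tool", "data": {"deltas": [{"x":0,"y":0,"z":0,"rx":0,"ry":0,"rz":-0.08},{"x":0,"y":0,"z":0,"rx":0,"ry":0,"rz":-0.08}]}}

```text
t: 11.4
ee_pos: [0.5069, -0.261, 0.0519]
eef_rot: [0.049, 3.14, -0.003]
ft_force: [-2.9, 0.2, 5.8]
grip_width: 0.0497
```

```bash
python3 st.py; python3 - <<'E'
from h import *
im=bot.read_camera('wrist'); cv2.imwrite('pics/w3.png',im[:,:,::-1])
E
```

```text
t 11.4 toolx 3.110493411737517 q6 -0.573383721118817 [ 0.5069 -0.261   0.0519] F [-2.8796  0.2036  5.7855] T [0.0807 0.4112 0.2621] 0.049731940188324046
```

View pics/w3.png

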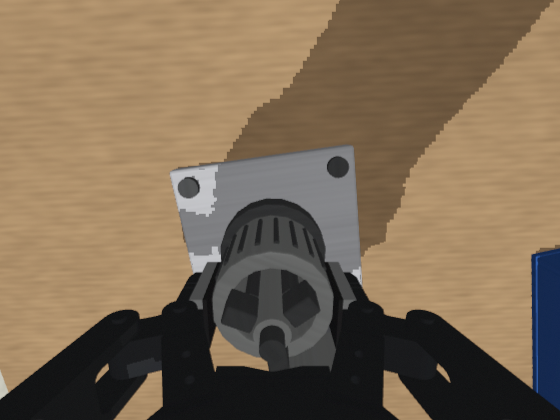

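Emit:
{"op": "servo_tool", "data": {"deltas": [{"x":0,"y":0,"z":0,"rx":0,"ry":0,"rz":-0.05},{"x":0,"y":0,"z":0,"rx":0,"ry":0,"rz":-0.05}]}}

```text
t: 11.7
ee_pos: [0.5069, -0.2611, 0.0519]
eef_rot: [0.204, 3.134, -0.003]
ft_force: [-2.8, 1.2, 5.2]
grip_width: 0.0495
```

```bash
python3 st.py
```

```text
t 11.7 toolx 3.0114896592216795 q6 -0.47442812945194235 [ 0.5069 -0.2611  0.0519] F [-2.8407  1.1925  5.1603] T [0.0834 0.4701 0.2926] 0.049517722982817945
```

Emit:
{"op": "servo_tool", "data": {"deltas": [{"x":0,"y":0,"z":0,"rx":0,"ry":0,"rz":-0.05},{"x":0,"y":0,"z":0,"rx":0,"ry":0,"rz":-0.05}]}}

```text
t: 11.95
ee_pos: [0.5069, -0.2612, 0.052]
eef_rot: [0.36, 3.12, -0.003]
ft_force: [-2.5, -0.1, 4.7]
grip_width: 0.0497
```

```bash
python3 st.py
```

```text
t 11.95 toolx 2.9118319003131017 q6 -0.3747995859218955 [ 0.5069 -0.2612  0.052 ] F [-2.4869 -0.1166  4.6538] T [-0.0113  0.4796  0.4009] 0.04970547774880629
```

Emit:
{"op": "servo_tool", "data": {"deltas": [{"x":0,"y":0,"z":0,"rx":0,"ry":0,"rz":-0.04},{"x":0,"y":0,"z":0,"rx":0,"ry":0,"rz":-0.04}]}}

```text
t: 12.2
ee_pos: [0.5069, -0.2612, 0.0519]
eef_rot: [0.483, 3.103, -0.003]
ft_force: [-1.9, -0.6, 4.8]
grip_width: 0.05
```

```bash
python3 st.py
```

```text
t 12.2 toolx 2.832566115002894 q6 -0.2955286122701435 [ 0.5069 -0.2612  0.0519] F [-1.8877 -0.5822  4.8069] T [-0.0522  0.463   0.5779] 0.049983602582184865
```

Emit:
{"op": "servo_tool", "data": {"deltas": [{"x":0,"y":0,"z":0,"rx":0,"ry":0,"rz":-0.05},{"x":0,"y":0,"z":0,"rx":0,"ry":0,"rz":0}]}}

```text
t: 12.45
ee_pos: [0.5069, -0.2613, 0.0519]
eef_rot: [0.56, 3.09, -0.003]
ft_force: [-2.6, 0.3, 5.4]
grip_width: 0.0498
```

```bash
python3 st.py;  python3 - <<'E'
from h import *
im=bot.read_camera('wrist'); cv2.imwrite('pics/w4.png',cv2.resize(im[180:380,170:370,::-1],None,fx=3,fy=3))
E
```

```text
t 12.45 toolx 2.7829006429940004 q6 -0.24593165422791774 [ 0.5069 -0.2613  0.0519] F [-2.6218  0.2974  5.4248] T [-0.0248  0.5012  0.2272] 0.04979325514010322
```

View pics/w4.png

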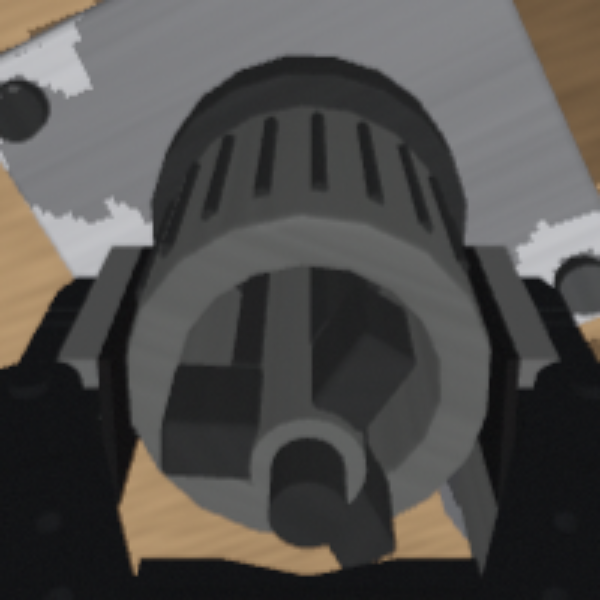

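Emit:
{"op": "servo_tool", "data": {"deltas": [{"x":0,"y":0,"z":0,"rx":0,"ry":0,"rz":0},{"x":0,"y":0,"z":0,"rx":0,"ry":0,"rz":0},{"x":0,"y":0,"z":0,"rx":0,"ry":0,"rz":0},{"x":0,"y":0,"z":0.02,"rx":0,"ry":0,"rz":0},{"x":0,"y":0,"z":0.04,"rx":0,"ry":0,"rz":0},{"x":0,"y":0,"z":0.05,"rx":0,"ry":0,"rz":0},{"x":0,"y":0,"z":0.04,"rx":0,"ry":0,"rz":0}], "grip": 0}}

```text
t: 13.38
ee_pos: [0.5069, -0.2606, 0.2022]
eef_rot: [0.56, 3.09, -0.001]
ft_force: [1.5, -1.0, -0.5]
grip_width: 0.0852
```

```bash
python3 st.py;  python3 - <<'E'
from h import *
cal=bot.get_calibration('wrist')
im=bot.read_camera('wrist'); cv2.imwrite('pics/w5.png',cv2.resize(im[150:270,200:340,::-1],None,fx=5,fy=5))
print(proj('wrist',[.5066,-.2602,.108],cal))
E
```

```text
t 13.375 toolx 2.7827496936120064 q6 -0.2455121827130933 [ 0.5069 -0.2606  0.2022] F [ 1.4838 -1.0128 -0.4863] T [-0.0579 -0.0435 -0.0109] 0.08515557679575142
[272.2915 219.7152]
```

View pics/w5.png

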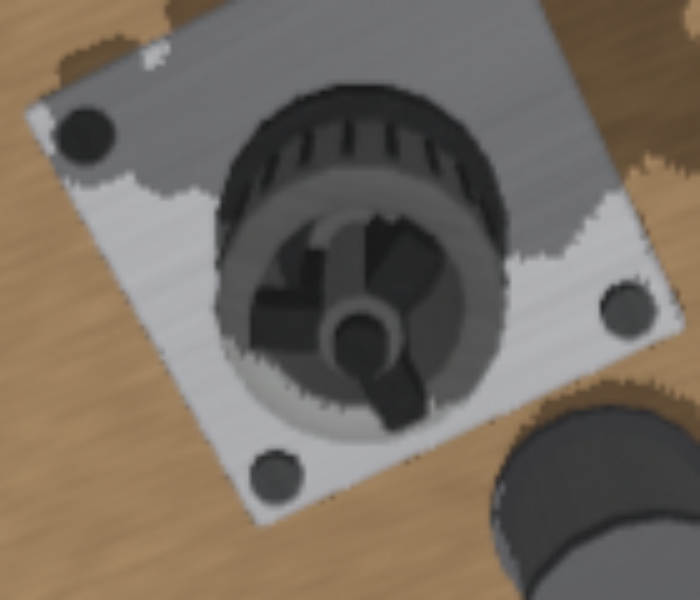

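Emit:
{"op": "servo_tool", "data": {"deltas": [{"x":-0.0095,"y":0.0532,"z":0,"rx":0,"ry":0,"rz":0.056},{"x":-0.0095,"y":0.0532,"z":0,"rx":0,"ry":0,"rz":0.056},{"x":-0.0095,"y":0.0532,"z":0,"rx":0,"ry":0,"rz":0.056},{"x":-0.0095,"y":0.0532,"z":0,"rx":0,"ry":0,"rz":0.056},{"x":-0.0095,"y":0.0532,"z":0,"rx":0,"ry":0,"rz":0.056},{"x":-0.0095,"y":0.0532,"z":0,"rx":0,"ry":0,"rz":0.056},{"x":-0.0095,"y":0.0532,"z":0,"rx":0,"ry":0,"rz":0.056},{"x":-0.0095,"y":0.0532,"z":0,"rx":0,"ry":0,"rz":0.056}]}}

```text
t: 14.42
ee_pos: [0.4302, 0.1669, 0.2003]
eef_rot: [-0.143, 3.138, 0.0]
ft_force: [0.7, -0.3, 1.2]
grip_width: 0.0853
```

Emit:
{"op": "servo_tool", "data": {"deltas": [{"x":-0.0095,"y":0.0532,"z":0,"rx":0,"ry":0,"rz":0.056},{"x":0,"y":0,"z":0,"rx":0,"ry":0,"rz":0},{"x":0,"y":0,"z":0,"rx":0,"ry":0,"rz":0},{"x":0,"y":0,"z":0,"rx":0,"ry":0,"rz":0}]}}

```text
t: 14.92
ee_pos: [0.4214, 0.2173, 0.2002]
eef_rot: [0.225, -3.133, 0.0]
ft_force: [-0.3, 0.4, 0.0]
grip_width: 0.0854
```

```bash
python3 st.py;  python3 - <<'E'
from h import *
cal=bot.get_calibration('wrist')
im=bot.read_camera('wrist'); cv2.imwrite('pics/w6.png',im[:,:,::-1]);cv2.imwrite('pics/w6c.png',cv2.resize(im[140:260,200:340,::-1],None,fx=5,fy=5))
print(proj('wrist',[.4214,.2179,.093],cal),proj('wrist',[.4214,.2179,.059],cal))
im=bot.read_camera('top'); cv2.imwrite('pics/t6.png',im[:,:,::-1])
E
```

```text
t 14.925 toolx -2.998472382310327 q6 0.17728289670745512 [0.4214 0.2173 0.2002] F [-0.339   0.4339  0.0228] T [-0.0306 -0.0263  0.0121] 0.08537866752659956
[272.7528 215.8094] [272.6947 205.7555]
```

View pics/w6.png

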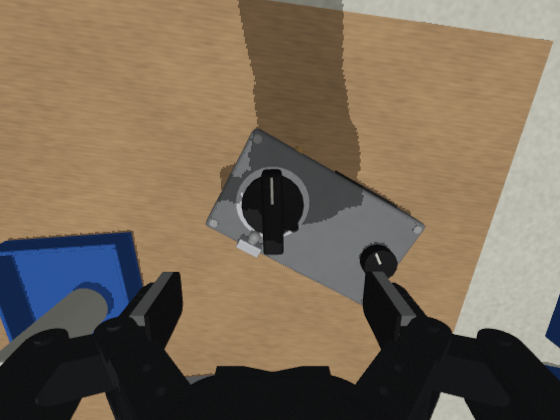

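View pics/w6c.png

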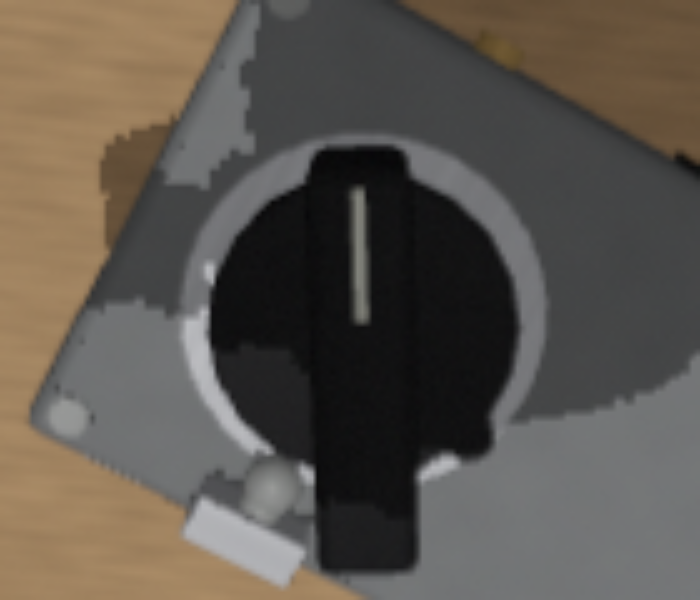

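View pics/t6.png

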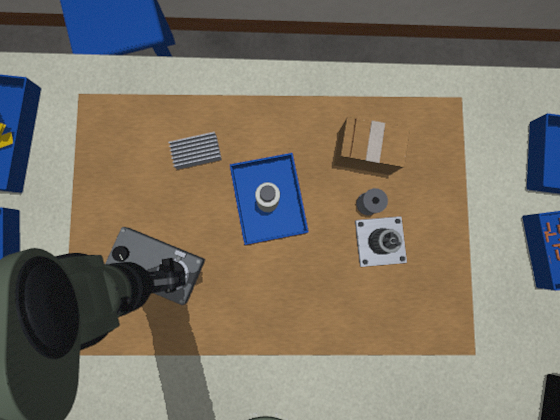

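Emit:
{"op": "servo_tool", "data": {"deltas": [{"x":0,"y":0.0005,"z":-0.035,"rx":0,"ry":0,"rz":0.03},{"x":0,"y":0,"z":-0.035,"rx":0,"ry":0,"rz":0},{"x":0,"y":0,"z":-0.03,"rx":0,"ry":0,"rz":0},{"x":0,"y":0,"z":-0.022,"rx":0,"ry":0,"rz":0},{"x":0,"y":0,"z":-0.012,"rx":0,"ry":0,"rz":0},{"x":0,"y":0,"z":0,"rx":0,"ry":0,"rz":0}]}}

```text
t: 15.78
ee_pos: [0.4209, 0.2182, 0.0659]
eef_rot: [0.273, -3.128, 0.001]
ft_force: [0.0, 0.4, -0.1]
grip_width: 0.0851
```

Emit:
{"op": "servo_tool", "data": {"deltas": [{"x":0,"y":0,"z":0,"rx":0,"ry":0,"rz":0},{"x":0,"y":0,"z":0,"rx":0,"ry":0,"rz":0},{"x":0,"y":0,"z":0,"rx":0,"ry":0,"rz":0},{"x":0,"y":0,"z":0,"rx":0,"ry":0,"rz":0},{"x":0,"y":0,"z":0,"rx":0,"ry":0,"rz":0},{"x":0,"y":0,"z":0,"rx":0,"ry":0,"rz":0}], "grip": 255, "squeeze": 40}}

```text
t: 16.52
ee_pos: [0.4218, 0.2174, 0.0669]
eef_rot: [-0.274, 3.128, -0.006]
ft_force: [0.6, -4.9, 5.7]
grip_width: 0.0174
```

```bash
python3 st.py
```

```text
t 16.525 toolx -2.9671064120538366 q6 0.1483214788571688 [0.4218 0.2174 0.0669] F [ 0.6176 -4.8603  5.7139] T [-1.0436  0.0153  0.0069] 0.017413762185426618
```

Emit:
{"op": "servo_tool", "data": {"deltas": [{"x":0,"y":0,"z":0,"rx":0,"ry":0,"rz":-0.1},{"x":0,"y":0,"z":0,"rx":0,"ry":0,"rz":-0.12},{"x":0,"y":0,"z":0,"rx":0,"ry":0,"rz":-0.12},{"x":0,"y":0,"z":0,"rx":0,"ry":0,"rz":-0.12}]}}

```text
t: 17.02
ee_pos: [0.4218, 0.2173, 0.0669]
eef_rot: [0.453, 3.106, -0.006]
ft_force: [-0.2, -5.9, 4.9]
grip_width: 0.0172
```

```bash
python3 st.py
```

```text
t 17.025 toolx 2.8520217457226176 q6 0.6122826406613249 [0.4218 0.2173 0.0669] F [-0.2063 -5.881   4.9472] T [-1.1385 -0.0187  0.0116] 0.017207188627272104
```

Emit:
{"op": "servo_tool", "data": {"deltas": [{"x":0,"y":0,"z":0,"rx":0,"ry":0,"rz":-0.1},{"x":0,"y":0,"z":0,"rx":0,"ry":0,"rz":-0.1},{"x":0,"y":0,"z":0,"rx":0,"ry":0,"rz":-0.1},{"x":0,"y":0,"z":0,"rx":0,"ry":0,"rz":-0.1},{"x":0,"y":0,"z":0,"rx":0,"ry":0,"rz":-0.1},{"x":0,"y":0,"z":0,"rx":0,"ry":0,"rz":-0.04},{"x":0,"y":0,"z":0,"rx":0,"ry":0,"rz":0},{"x":0,"y":0,"z":0,"rx":0,"ry":0,"rz":0}]}}

```text
t: 18.02
ee_pos: [0.4217, 0.2172, 0.0669]
eef_rot: [1.259, 2.875, -0.005]
ft_force: [0.1, -6.3, 5.7]
grip_width: 0.0172
```

```bash
python3 st.py
```

```text
t 18.025 toolx 2.3157588695312397 q6 1.1484917913606603 [0.4217 0.2172 0.0669] F [ 0.1282 -6.299   5.7009] T [-1.2116 -0.0338 -0.0168] 0.017150482776118338
```

Emit:
{"op": "servo_tool", "data": {"deltas": [{"x":0,"y":0,"z":0,"rx":0,"ry":0,"rz":0},{"x":0,"y":0,"z":0,"rx":0,"ry":0,"rz":0},{"x":0,"y":0,"z":0,"rx":0,"ry":0,"rz":0},{"x":0,"y":0,"z":0,"rx":0,"ry":0,"rz":0},{"x":0,"y":0,"z":0.03,"rx":0,"ry":0,"rz":0},{"x":0,"y":0,"z":0.05,"rx":0,"ry":0,"rz":0},{"x":0,"y":0,"z":0.05,"rx":0,"ry":0,"rz":0},{"x":0,"y":0,"z":0,"rx":0,"ry":0,"rz":0}], "grip": 0}}

```text
t: 19.02
ee_pos: [0.4238, 0.2199, 0.2001]
eef_rot: [1.257, 2.873, 0.008]
ft_force: [0.6, -1.1, -0.1]
grip_width: 0.0852
```

```bash
python3 st.py;  python3 - <<'E'
from h import *
cal=bot.get_calibration('wrist')
im=bot.read_camera('wrist'); cv2.imwrite('pics/w7c.png',cv2.resize(im[140:260,200:340,::-1],None,fx=5,fy=5))
im=bot.read_camera('scene'); cv2.imwrite('pics/s7.png',im[:,:,::-1])
cv2.imwrite('pics/s7c.png',cv2.resize(im[165:245,140:260,::-1],None,fx=6,fy=6,interpolation=cv2.INTER_CUBIC))
E
```

```text
t 19.025 toolx 2.3169608796413823 q6 1.1484508416886992 [0.4238 0.2199 0.2001] F [ 0.6473 -1.1022 -0.1118] T [ 0.0003 -0.0196  0.0272] 0.08524837922735572
```

View pics/w7c.png

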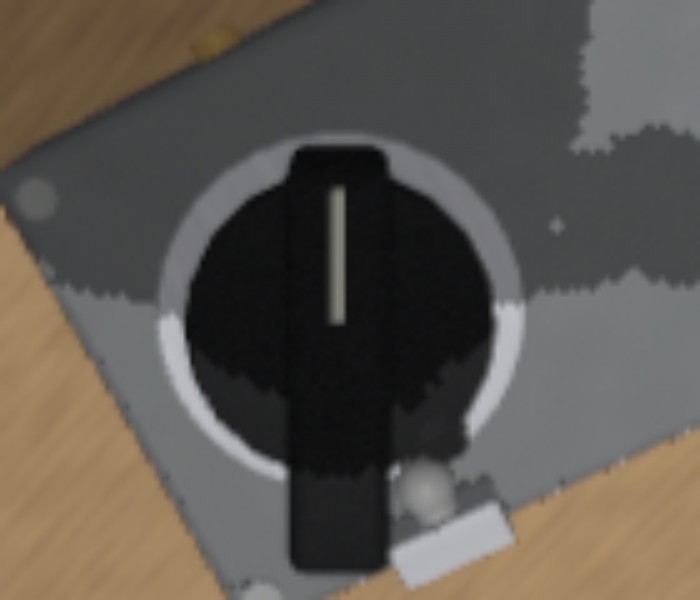

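View pics/s7.png

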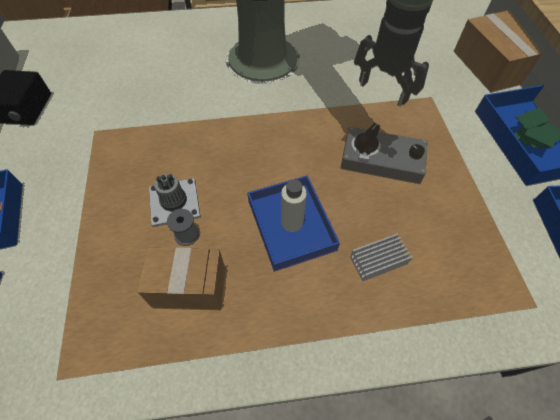

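View pics/s7c.png

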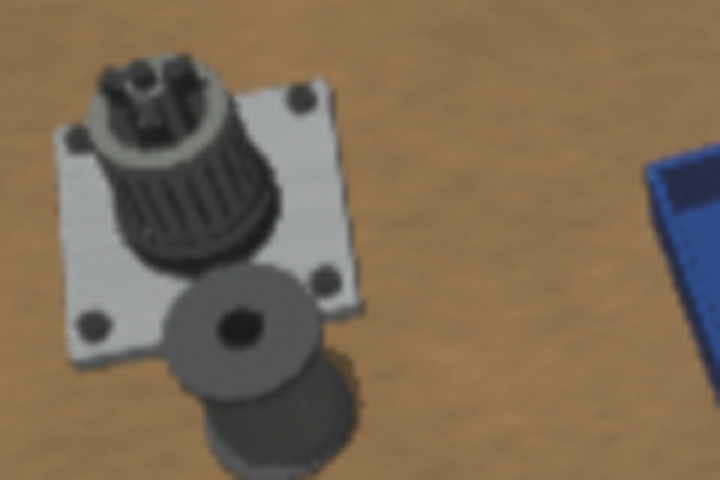

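```bash
python3 - <<'E'
from h import *
o=bot.get_obs(); print(o['t'],o['ft_force'],o['joint_velocities'])
a=cv2.imread('pics/scene0.png'); b=cv2.imread('pics/s7.png')
for n,(x0,y0,x1,y1) in dict(spool=(165,208,202,246),carton=(138,246,226,310),heat=(348,232,414,280),dial=(408,143,426,160)).items():
    d=cv2.absdiff(a[y0:y1,x0:x1],b[y0:y1,x0:x1]); print(n,d.mean(),d.max())
print(bot.hand_in())
E
```

```text
19.125 [-0.117   0.9961 -0.1635] [-0.0012  0.026  -0.0325 -0.0062  0.0004 -0.0015]
spool 1.0052157420578474 4
carton 1.0978929924242424 4
heat 1.0829124579124578 4
dial 1.5991285403050108 14
the job is handed in; nothing more can be done
None
```

I did all three steps in order and handed the job in at about 19 s of the 61 s allowed. No check failed, though the bit's grip rests on indirect evidence.

- **Bottle:** I lifted it off the tester and stood it near the tray's centre. A floor contact force of about 9 N confirmed it was down before I let go. The last pictures show it upright.
- **Chuck sleeve:** I turned it about 1.33 rad clockwise. The reaction torque rose from 0.22 to 0.58 N m as the jaws closed on the bit, which I take to mean the sleeve reached somewhere between 1.4 and 1.5 rad. When let go it sprang back about 0.12 rad. The wrist picture shows the three jaws against a centred, upright bit. I could not measure the jaw forces directly.
- **Torque knob:** I turned it 1.0 rad. After release it reads about 1.065 rad against the housing. The ball sits in the notch past the ridge, and the reaction torque was about 0 before I let go.
- **Bystanders and dial:** The before and after pictures of the spool, carton and heat sink differ only by noise. The dial picture also shows nothing to suggest it turned, although its pixel difference was slightly larger, which I put down to the bottle no longer standing beside it. The open gripper ended clear of everything, with its tip at 0.20 m.

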